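# Make up the kit tray for one geared hand winder

### The job

Make up the kit for one hand winder: put the small gear, the small bearing, the bearing bracket and the crank into the wooden kit tray, each lying flat, the same way up as now, on the floor of the recess cut for it (gear in the larger round one, bearing in the smaller round one, bracket in the shorter, wider oblong one, crank in the longer, narrower one). Set the parts down, do not drop them. The large gear and the large bearing belong to another winder: leave them where they lie on the bench.

Things in the scene. Friction and masses are not known exactly. Their poses are not given: they have to be found in the camera images.
- gear_mid (a point): small steel spur gear lying flat, hub up: toothed disc 60 mm across and 14 mm thick, on it a plain round hub 30 mm in diameter that stands up to 36 mm above the bench; it can be lifted by the hub. The point lies on its axis, 18 mm above its underside; z is up along the axis. About 0.3 kg
- bearing_mid (a point): small steel ball bearing lying flat: ring 40 mm outside, bore 17 mm, 17.5 mm thick, black seal on top; held across its outside. The point is its centre, 8.75 mm above its underside; z is up along its axis. About 0.1 kg
- bracket_mid (a point): grey cast bearing bracket standing on its foot: foot 76 mm long (y), 40 mm wide (x), 10 mm high; over its middle a round bearing housing, 44 mm long (y), 34 mm wide (x) between its flat faces, up to 50 mm above the underside, with a bore along x. The point lies in the middle, 25 mm above its underside; z up. About 0.3 kg
- crank_mid (a point): hand crank lying level, wooden handle up, 100 mm long over all (y): dark steel hub 26 mm in diameter and 26 mm high centred at y = -37 mm, nut and upright wooden handle (20 mm thick, up to 54 mm above the underside) centred at y = +40 mm, between them a flat bar 16 mm wide (x) and 10 mm thick whose underside is 12 mm above the crank's underside. The point is the middle of the bar, 17 mm above the crank's underside; z up. About 0.25 kg
- gear_big_mid (a point): large steel spur gear, of the same make as the small one but 90 mm across, hub 36 mm in diameter, 36 mm high; fits no recess, stays where it lies. The point lies on its axis, 18 mm above its underside
- bearing_big_mid (a point): large steel ball bearing, like the small one but 72 mm outside, bore 35 mm, 27 mm thick; fits no recess, stays where it lies. The point is its centre, 13.5 mm above its underside
- recess_gear_floor (a point): plywood insert (104 mm along its x, 134 mm along its y) of the kit tray with the larger round recess, 76 mm in diameter, lined with black rubber, 8 mm deep. The point is the centre of the recess's floor, which lies 11 mm above the bench; z is up. Fixed. The insert's top is 19 mm, the tray's rim 22 mm above the bench
- recess_bearing_floor (a point): plywood insert (104 mm along its x, 134 mm along its y) of the kit tray with the smaller round recess, 56 mm in diameter, lined with black rubber, 8 mm deep. The point is the centre of the recess's floor, which lies 11 mm above the bench; z is up. Fixed. The insert's top is 19 mm, the tray's rim 22 mm above the bench
- recess_bracket_floor (a point): plywood insert (104 mm along its x, 134 mm along its y) of the kit tray with the shorter and wider oblong recess, 92 mm long (y) and 58 mm wide (x), lined with black rubber, 8 mm deep. The point is the centre of the recess's floor, which lies 11 mm above the bench; z is up, y along the recess. Fixed. The insert's top is 19 mm, the tray's rim 22 mm above the bench
- recess_crank_floor (a point): plywood insert (104 mm along its x, 134 mm along its y) of the kit tray with the longer and narrower oblong recess, 118 mm long (y) and 42 mm wide (x), lined with black rubber, 8 mm deep. The point is the centre of the recess's floor, which lies 11 mm above the bench; z is up, y along the recess; the crank may lie either way round in it. Fixed. The insert's top is 19 mm, the tray's rim 22 mm above the bench
There are look-alikes about, which are no part of the job. Leave any purple look-alike of the part that bears bracket_mid alone.

How it is judged (in metres and radians):
At the end, for the whole second after the job is handed in: The small gear, small bearing, bracket and crank each lie flat and upright (tilt under 0.05 rad) on the floor of their own recess (height within 3 mm, centre within 15 mm of the recess's centre), released and at rest; the large gear and large bearing are upright and within 20 mm of where they lay (horizontal distance between gear_mid and recess_gear_floor below 0.015 m and z of gear_mid in the frame of recess_gear_floor between 0.015 and 0.021 m and angle between each of gear_mid, bearing_mid, bracket_mid, crank_mid, gear_big_mid, bearing_big_mid's own z axis and vertical below 0.05 rad and horizontal distance between bearing_mid and recess_bearing_floor below 0.015 m and z of bearing_mid in the frame of recess_bearing_floor between 0.00575 and 0.01175 m and horizontal distance between bracket_mid and recess_bracket_floor below 0.015 m and z of bracket_mid in the frame of recess_bracket_floor between 0.022 and 0.028 m and horizontal distance between crank_mid and recess_crank_floor below 0.015 m and z of crank_mid in the frame of recess_crank_floor between 0.014 and 0.02 m and linear speed of each of gear, bearing, bracket, crank below 0.02 m/s and angular speed of each of gear, bearing, bracket, crank below 0.3 rad/s and distance of each of gear_big_mid, bearing_big_mid from where it was at the start of the episode below 0.02 m); the robot touches nothing.
It fails at once if a part is let go while still more than 30 mm above the floor of its recess (dropped in) ((horizontal distance between gear_mid and recess_gear_floor below 0.04 m and z of gear_mid in the frame of recess_gear_floor above 0.048 m and contact force between gear and the fingers below 0.02 N) or (horizontal distance between bearing_mid and recess_bearing_floor below 0.04 m and z of bearing_mid in the frame of recess_bearing_floor above 0.03875 m and contact force between bearing and the fingers below 0.02 N) or (horizontal distance between bracket_mid and recess_bracket_floor below 0.04 m and z of bracket_mid in the frame of recess_bracket_floor above 0.055 m and contact force between bracket and the fingers below 0.02 N) or (horizontal distance between crank_mid and recess_crank_floor below 0.04 m and z of crank_mid in the frame of recess_crank_floor above 0.047 m and contact force between crank and the fingers below 0.02 N)).
It fails at once if the large gear or the large bearing is moved more than 20 mm from where it lay (distance of any of gear_big_mid, bearing_big_mid from where it was at the start of the episode above 0.02 m).
It also fails if it takes over 115 s, if anything falls off the work surface, if the arm or the gripper's body presses on something with over 40 N, if the wrist force passes 120 N, or if a joint passes its speed limit or range.

### The arm

A 6-joint arm with a two-finger parallel gripper is mounted at the origin on the work surface. World frame = base frame: x ahead of the robot, y to its left, z up, the work surface at z = 0. Lengths are in m, angles in degrees, forces in N, time in s.
With the tool pointing down it reaches from about 0.3 to 0.75 m from the base axis. Payload 8.5 kg.
Tool frame: the origin (TCP) lies at the very end of the fingers, on their centre line; the grasp point (between the pads) lies env.pinch_z behind it (env.pinch_z is the distance from the TCP to the grasp point, in m); z points along the fingers, y is the line along which they close (so a half turn about z gives the same grasp; the last joint's range is limited). The gripper opens to 85 mm and grips with 20 to 120 N. Pads are 22 mm wide; open, the fingers measure 114 mm over their backs; the gripper's body (76 mm by 85 mm) begins 54 mm behind the grasp point. The pads swing forward as they close: fully open they stand 13 mm farther back than shut.
Start: joints at [58.768, 21.807, 74.336, -0, 83.858, -12.336], TCP at [0.178, 0.52, 0.231] pointing down, gripper open.
Joint ranges: [-178.18, 178.18], [-50.72, 133.34], [12.68, 142.11], [-81.47, 261.47], [9.98, 163.14], [-165.26, 165.26]. Speed limits (degrees/s): [136.94, 136.94, 180, 180, 180, 180].

### API

Orientations are given as a 3x3 rotation matrix whose columns are the frame's x, y, z axes.
In Python, from rig import telemetry, get_image, env gives the robot as it stands. The module is installed in compiled form; this text tells all that it offers.
- The arm moves only by the tool apply_moves, never from a script. Its argument "series" is a list of rows, each a list of 7 numbers: the shift along the tool's x, y, z in mm, then the turn, a rotation vector about the tool's x, y, z in degrees, then the opening, from 0 (shut) to 1 (fully open). A call has 1 to 12 rows; each row shifts and turns the commanded pose from where the row before left it, along the tool's axes as they then stand; what a row does not reach is not made up. A row lasts 1/8 s, in which the tool goes at most 62.5 mm and 10.7 degrees, less where a joint would pass 70% of its speed; a pose out of reach is approached as far as the arm can. A call with a gripper value outside its range is refused whole. The fingers move at their own pace and stop on an object; "grip_force" is the grip in N (left out, the last holds). Time passes only in rows, so rows that do not move let the fingers close. It gives the time, the measured TCP pose, the force, the opening and the grip force at its end, in the units of the state.
- telemetry.observe(): the state, without advancing time (a new reading comes with each control period).
- get_image(name): name is "side" or "top" or "wrist"; returns a dict with "frame" (420x560x3 uint8, red, green, blue), "z_map" (420x560 float32, m along the optical axis (not along the pixel's ray), 0 where there is no reading), "vertical_fov" (degrees; the focal length in pixels is half the picture's height over the tangent of half this angle, whatever the lens; pixels are square), "cx", "cy" (the principal point, pixels), "eye" and "attitude" of the camera in the world; the wrist camera has in their place "mount" (4x4, takes a point from camera to tool coordinates, whose origin is the TCP and whose axes are the flange's). Camera axes: x right, y up, looking along -z (the intrinsics and any distortion apply to the point x, -y, -z); pixel columns grow to the right and rows downward; lengths in m; the calibration is good to about 2 mm. A picture is of the moment at which its call begins: read the wrist's pose just before it.
- env.close_job(): hands the job in; it is judged then, once.
The state is a dict: "time_s": time; "q": joint angles; "qvel": joint speeds; "joint_efforts": joint torques, N m; "position": TCP position; "tool_rot": TCP orientation; "ft_force": force on the tool from outside, world axes, zero at the start; "wrist_torque": the same for the moment, N m; "grip_width": finger opening in m; "gripper_force": force on a finger pad.
Only numpy, scipy, OpenCV 4.12 (cv2) and the standard library are available. Lean on these libraries where they do the work, as an engineer would, in place of code of your own. Each camera call takes 0.05 s, during which the arm holds its last target. There are 200 camera calls.

## Working session

There is one attempt and no reset: what is moved stays moved. The work goes in short steps, Python scripts to look and compute and a tool call to move; the robot and the scene stay as the last step left them, time stands still between calls to the robot, and variables do not carry over. Pictures are saved under pics/ and viewed, at most 14 in all, crops included, and the job is handed in when it is done.

Besides the shell and the picture viewer there is one more tool, called after "Request:" in YAML: its name, and indented under it one key for each argument. apply_moves: Moves the arm, as the interface text tells. Its arguments: {"type":"object","properties":{"series":{"type":"array"},"grip_force":{"type":"number"}},"required":["series"]}

```bash
mkdir -p pics
cat > h.py <<'E'
import numpy as np, cv2, pickle
from rig import telemetry, get_image, env
def snap(n,tag):
    s=telemetry.observe(); d=get_image(n)
    if 'mount' in d:
        T=np.eye(4);T[:3,:3]=s['tool_rot'];T[:3,3]=s['position'];T=T@np.array(d['mount']);d['eye']=T[:3,3];d['attitude']=T[:3,:3]
    pickle.dump(d,open(f'pics/{tag}.pkl','wb')); cv2.imwrite(f'pics/{tag}.png',d['frame'][...,::-1]); return d
def load(tag): return pickle.load(open(f'pics/{tag}.pkl','rb'))
def ray(d,u,v):
    f=210/np.tan(np.radians(d['vertical_fov'])/2)
    K=np.array([[f,0,d['cx']],[0,f,d['cy']],[0,0,1.]])
    D=np.array(d.get('distortion',d.get('dist',[0,0,0,0.])),float)
    p=cv2.undistortPoints(np.array([[[u,v]]],float),K,D)[0,0]
    return np.array(d['attitude'])@np.array([p[0],-p[1],-1.])
def atz(d,u,v,z):
    r=ray(d,u,v);e=np.array(d['eye']);return e+r*(z-e[2])/r[2]
def depthpt(d,u,v): return np.array(d['eye'])+ray(d,u,v)*d['z_map'][int(v),int(u)]
E
python3 - <<'E'
from h import *
for n in ['top','side','wrist']:
    d=snap(n,n+'0'); print({k:(v if k not in('frame','z_map') else v.shape) for k,v in d.items()})
s=telemetry.observe();print(s,env.pinch_z)
E
```

```text
{'frame': (420, 560, 3), 'z_map': (420, 560), 'vertical_fov': 51.41123301352009, 'cx': 278.7928487830685, 'cy': 210.24185112846783, 'eye': array([ 0.31364937, -0.00714623,  1.17651533]), 'attitude': array([[ 0.00783941,  0.98513891, -0.17158049],
       [-0.99996739,  0.00739038, -0.0032556 ],
       [-0.00193917,  0.17160042,  0.98516473]])}
{'frame': (420, 560, 3), 'z_map': (420, 560), 'vertical_fov': 56.694460780701675, 'cx': 278.15341959119127, 'cy': 208.84362841791082, 'eye': array([-0.00554636, -0.59214137,  0.65665765]), 'attitude': array([[ 0.75933514,  0.41580964, -0.50051223],
       [-0.65065748,  0.47643236, -0.59131806],
       [-0.00741553,  0.77467061,  0.63232148]])}
{'frame': (420, 560, 3), 'z_map': (420, 560), 'vertical_fov': 63.934091211070104, 'cx': 271.418535404694, 'cy': 199.0046321151501, 'mount': array([[-4.97728413e-05,  9.62984396e-01,  2.69557138e-01,
         6.80285082e-02],
       [ 9.99999951e-01,  1.31118533e-04, -2.83770124e-04,
         1.02956790e-03],
       [-3.08610138e-04,  2.69557111e-01, -9.62984355e-01,
        -1.44185506e-01],
       [ 0.00
[... 399 characters left out ...]
e+01, -1.23358263e+01]), 'qvel': array([ 0.01415711,  0.00358017, -0.15889867, -0.03454095, -0.04387165,
       -0.04726744]), 'joint_efforts': array([ 2.03216405e-03, -4.48628318e+01, -2.31343263e+01, -2.20696370e-04,
        3.81716061e-03, -3.21506457e-05]), 'position': array([0.17802197, 0.52015657, 0.23086124]), 'tool_rot': array([[-9.46102972e-01,  3.23865509e-01, -5.47319352e-04],
       [ 3.23865908e-01,  9.46102490e-01, -9.75472047e-04],
       [ 2.01898451e-04, -1.10015508e-03, -9.99999374e-01]]), 'ft_force': array([ 0.41719343, -1.16558641, -0.13718961]), 'wrist_torque': array([-0.02443915,  0.00155552, -0.00807811]), 'gripper_force': 0.0, 'grip_width': 0.08536167624163767} 0.0187
```

View pics/top0.png

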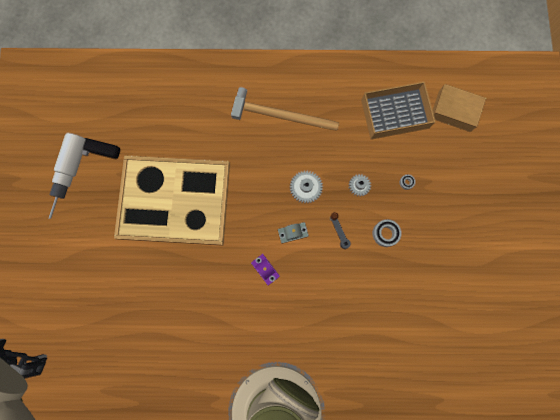

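View pics/side0.png

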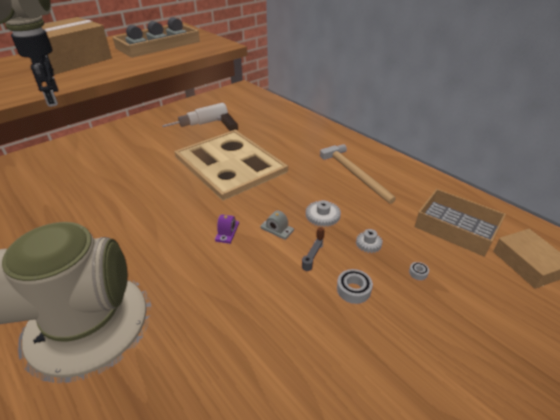

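Top view: tray at (117–229,157–243). The recesses are gear (150,180), bracket (199,182), crank (146,217) and bearing (196,220). The parts are big gear (306,186), small gear (360,185), small bearing (408,182), big bearing (387,233), grey bracket (293,233) and crank (341,230). Two things could be the bracket: grey (293,233), which fits "grey cast", and purple (265,269), the look-alike to leave alone.

Run:
```python
from h import *
t=load('top0');s=load('side0')
P=dict(gear=((360.5,184),(370,236)),bearing=((408,182),(419,270)),bracket=((293,232),(278,220)),crankhub=((345.5,244.5),(307.5,264)),handle=((334.5,216),(321,234)),biggear=((306,185),(323.5,208)),bigbear=((387,233),(354,284)),rgear=((150,180),(232,146)),rbracket=((199.5,182),(256,163)),rcrank=((146,217),(204,156)),rbear=((196,220),(227,175)))
for k,(a,b) in P.items():
    A=np.array(t['eye']);B=np.array(s['eye']);r1=ray(t,*a);r2=ray(s,*b)
    l=np.linalg.lstsq(np.c_[r1,-r2],B-A,rcond=None)[0]
    p=A+r1*l[0];q=B+r2*l[1]
    print(k,((p+q)/2).round(3),'gap',np.linalg.norm(p-q).round(4),'topdepth',depthpt(t,*a).round(3),'side depth',depthpt(s,*b).round(3))
c=cv2.resize(t['frame'][150:290,100:430],None,fx=2.4,fy=2.4,interpolation=cv2.INTER_CUBIC)
cv2.imwrite('pics/c1.png',c[...,::-1])
```

```text
gear [ 0.587 -0.223  0.03 ] gap 0.0006 topdepth [ 0.585 -0.222  0.036] side depth [ 0.58  -0.228  0.037]
bearing [ 0.596 -0.355  0.016] gap 0.0015 topdepth [ 0.601 -0.36  -0.   ] side depth [ 0.607 -0.35   0.003]
bracket [ 0.456 -0.042  0.035] gap 0.0041 topdepth [ 0.453 -0.041  0.044] side depth [ 0.448 -0.055  0.049]
crankhub [ 0.425 -0.182  0.015] gap 0.0008 topdepth [ 0.424 -0.18   0.025] side depth [ 0.419 -0.188  0.025]
handle [ 0.497 -0.151  0.04 ] gap 0.0003 topdepth [ 0.495 -0.149  0.054] side depth [ 0.492 -0.155  0.046]
biggear [ 0.584 -0.076  0.026] gap 0.0003 topdepth [ 0.581 -0.076  0.036] side depth [ 0.572 -0.086  0.038]
bigbear [ 0.455 -0.291  0.023] gap 0.0013 topdepth [ 0.458 -0.297 -0.   ] side depth [ 0.47  -0.28   0.001]
rgear [0.597 0.349 0.017] gap 0.0007 topdepth [0.598 0.351 0.012] side depth [0.602 0.356 0.013]
rbracket [0.591 0.213 0.02 ] gap 0.0011 topdepth [0.594 0.215 0.011] side depth [0.596 0.221 0.014]
rcrank [0.494 0.353 0.019] gap 0.0002 topdepth [0.495 0.356 0.011] side depth [0.498 0.36  0.015]
rbear [0.487 0.218 0.02 ] gap 0.0006 topdepth [0.488 0.22  0.013] side depth [0.492 0.227 0.014]
```

View pics/c1.png

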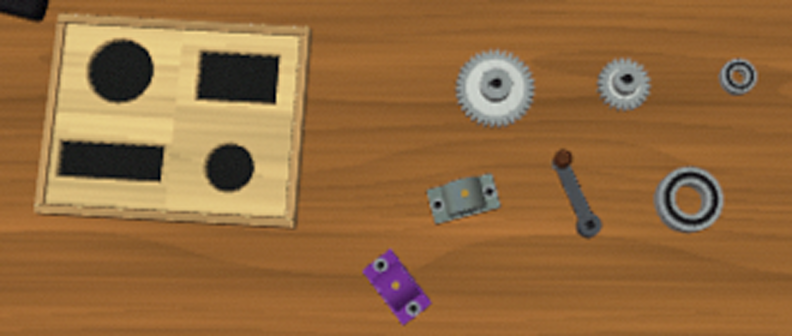

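The enlarged crop shows the grey bracket at crop (463,197), which is the one to take. The purple look-alike at (397,287) I leave alone. First I'll look at the tray closely with the wrist camera.

```bash
cat >> h.py <<'E'
def go(x,y,z,yaw=None):
    "prints shift in present tool axes (mm), then turn about tool z (deg) to bring tool x to yaw"
    s=telemetry.observe();R=np.array(s['tool_rot']);d=R.T@(np.array([x,y,z])-s['position'])*1e3
    c=np.degrees(np.arctan2(R[1,0],R[0,0]))
    print('shift',d.round(1),'yawnow',c.round(2),'turn tool z',None if yaw is None else round(-((yaw-c+180)%360-180),2),'tilt',R[:2,2].round(4))
E
python3 - <<'E'
from h import *
go(.545,.285,.23,87.3)
E
```

```text
shift [-423.4 -103.6    0.9] yawnow 161.1 turn tool z 73.8 tilt [-0.0005 -0.001 ]
```

Request:
apply_moves:
  series:
    - [-43, -10, 0, 0, 0, 0, 1]
    - [-43, -10, 0, 0, 0, 0, 1]
    - [-43, -10, 0, 0, 0, 0, 1]
    - [-43, -10, 0, 0, 0, 0, 1]
    - [-43, -10, 0, 0, 0, 0, 1]
    - [-43, -10, 0, 0, 0, 0, 1]
    - [-43, -10, 0, 0, 0, 0, 1]
    - [-43, -10, 0, 0, 0, 0, 1]
    - [-43, -12, 0, 0, 0, 0, 1]
    - [-36, -12, 0, 0, 0, 0, 1]

```text
time_s: 1.4
position: [0.5458, 0.2838, 0.2309]
tool_rot: [[-0.946, 0.324, -0.001], [0.324, 0.946, -0.0], [0.001, -0.0, -1.0]]
ft_force: [0.4, 0.3, -0.7]
grip_width: 0.0854
gripper_force: 0.0
```

Request:
apply_moves:
  series:
    - [0, 0, 0, 0, 0, 9.2, 1]
    - [0, 0, 0, 0, 0, 9.2, 1]
    - [0, 0, 0, 0, 0, 9.2, 1]
    - [0, 0, 0, 0, 0, 9.2, 1]
    - [0, 0, 0, 0, 0, 9.2, 1]
    - [0, 0, 0, 0, 0, 9.2, 1]
    - [0, 0, 0, 0, 0, 9.2, 1]
    - [0, 0, 0, 0, 0, 9.4, 1]
    - [0, 0, 0, 0, 0, 0, 1]
    - [0, 0, 0, 0, 0, 0, 1]

```text
time_s: 2.65
position: [0.5446, 0.285, 0.2311]
tool_rot: [[0.044, 0.999, -0.0], [0.999, -0.044, -0.0], [-0.0, -0.0, -1.0]]
ft_force: [-0.4, 0.3, -0.5]
grip_width: 0.0855
gripper_force: 0.0
```

Run:
```python
from h import *
d=snap('wrist','w1');s=telemetry.observe();print(s['position'],s['time_s'])
# black recess regions
g=cv2.cvtColor(d['frame'],cv2.COLOR_RGB2GRAY);n,l,st,c=cv2.connectedComponentsWithStats((g<60).astype(np.uint8))
for i in range(1,n):
    if st[i,4]>800:
        ys,xs=np.where(l==i)
        print(st[i],c[i].round(1),atz(d,*c[i],.019).round(4),depthpt(d,*c[i]).round(4),cv2.minAreaRect(np.c_[xs,ys].astype(np.float32)))
```

```text
[0.54460931 0.28495639 0.23121382] 2.7
[ 201   44   41  116 4293] [221.6 101. ] [0.4976 0.3601 0.019 ] [0.497  0.3602 0.0143] ((221.14239501953125, 101.83798217773438), (115.25839233398438, 38.47636032104492), 88.60282135009766)
[ 288   68   70   73 3947] [322.1 103.9] [0.5997 0.3528 0.019 ] [0.6005 0.3528 0.014 ] ((322.5, 104.0), (72.0, 69.0), 90.0)
[ 293  191   50   71 3375] [316.7 225.6] [0.5932 0.2213 0.019 ] [0.5939 0.2191 0.0132] ((317.4999694824219, 225.99996948242188), (48.99999237060547, 69.99998474121094), 0.0)
[ 203  206   46   41 1476] [225.4 226.2] [0.4906 0.2251 0.019 ] [0.4897 0.2231 0.0136] ((225.5, 226.0), (40.0, 45.0), 90.0)
[    0   253   560   167 51107] [279.6 363.7] [0.5446 0.0365 0.019 ] [0.5475 0.2965 0.3108] ((279.5, 336.0), (166.0, 559.0), 90.0)
```

View pics/w1.png

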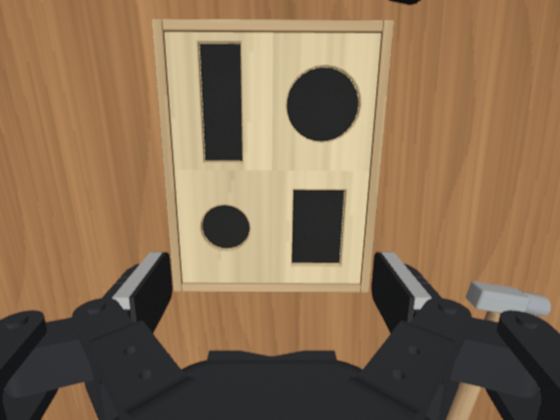

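The wrist view shows the tray. The opening corners are: bracket (292,190),(346,190),(343,264),(292,264); crank (198,41),(242,41),(243,161),(204,161). The insert block corners are about (163,32),(384,31),(365,284),(180,284).

Run:
```python
from h import *
d=load('w1')
def q(n,ps,z=.019):
    P=np.array([atz(d,*p,z)[:2] for p in ps]);print(n,P.mean(0).round(4),'sides',[np.linalg.norm(P[i]-P[i-1]).round(4) for i in range(len(P))],'ang',[np.degrees(np.arctan2(*(P[i]-P[i-1])[::-1])).round(1) for i in range(len(P))])
q('br',[(292,190),(346,190),(343,264),(292,264)]);q('cr',[(198,41),(242,41),(243,161),(204,161)]);q('ins',[(163,32),(384,31),(365,284),(180,284)])
for n,b in dict(gear=(286.5,359.5,66,142),bear=(201.5,250,205,248)).items():
    q(n,[(b[0],(b[2]+b[3])/2),((b[0]+b[1])/2,b[2]),(b[1],(b[2]+b[3])/2),((b[0]+b[1])/2,b[3])])
c=cv2.resize(d['frame'][20:295,150:400],None,fx=2.15,fy=2.15,interpolation=cv2.INTER_CUBIC);cv2.imwrite('pics/c2.png',c[...,::-1])
go(.425,-.10,.25,23.6)
```

```text
br [0.5949 0.2181] sides [np.float64(0.0887), np.float64(0.0589), np.float64(0.0887), np.float64(0.0593)] ang [np.float64(88.4), np.float64(-2.5), np.float64(-91.4), np.float64(177.5)]
cr [0.4977 0.3574] sides [np.float64(0.1174), np.float64(0.0428), np.float64(0.1174), np.float64(0.0416)] ang [np.float64(87.2), np.float64(-2.5), np.float64(-93.3), np.float64(177.5)]
ins [0.5467 0.2861] sides [np.float64(0.2719), np.float64(0.2133), np.float64(0.2727), np.float64(0.2189)] ang [np.float64(86.8), np.float64(-2.3), np.float64(-92.1), np.float64(177.5)]
gear [0.6006 0.3521] sides [np.float64(0.0546), np.float64(0.0508), np.float64(0.053), np.float64(0.0524)] ang [np.float64(132.8), np.float64(42.9), np.float64(-45.6), np.float64(-135.4)]
bear [0.491  0.2244] sides [np.float64(0.0371), np.float64(0.0379), np.float64(0.0365), np.float64(0.0385)] ang [np.float64(132.6), np.float64(39.3), np.float64(-46.3), np.float64(-139.7)]
shift [-389.9 -102.4  -18.7] yawnow 87.45 turn tool z 63.85 tilt [-0.0002 -0.0001]
```

View pics/c2.png

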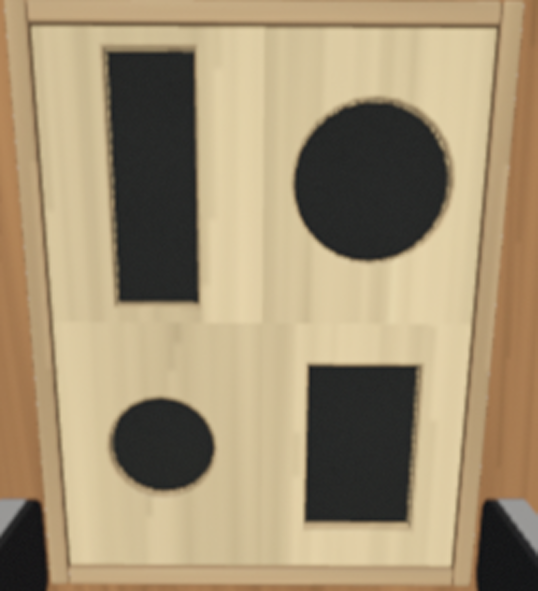

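The crop shows the four openings sharply. The fits agree with the insert grid (104/134 mm) at yaw −2.7°. Next I'll survey the parts.

Request:
apply_moves:
  series:
    - [-45, -1, -10, 0, 0, 0, 1]
    - [-45, -1, -10, 0, 0, 0, 1]
    - [-45, -1, -10, 0, 0, 0, 1]
    - [-45, -1, -10, 0, 0, 0, 1]
    - [-45, -1, -10, 0, 0, 0, 1]
    - [-45, -1, 0, 0, 0, 0, 1]
    - [-45, -1, 0, 0, 0, 0, 1]
    - [-45, -1, 0, 0, 0, 0, 1]
    - [-45, -2, 0, 0, 0, 0, 1]
    - [-45, -2, 0, 0, 0, 0, 1]
    - [-36, -2, 0, 0, 0, 0, 1]
    - [0, 0, 0, 0, 0, 0, 1]

```text
time_s: 4.2
position: [0.5074, -0.2019, 0.2809]
tool_rot: [[0.049, 0.999, -0.0], [0.999, -0.049, 0.0], [0.0, -0.0, -1.0]]
ft_force: [-1.2, -0.8, -0.3]
grip_width: 0.0851
gripper_force: 0.0
```

Request:
apply_moves:
  series:
    - [0, 0, 0, 0, 0, 0, 1]
    - [0, 0, 0, 0, 0, 0, 1]

```text
time_s: 4.45
position: [0.5079, -0.1988, 0.2815]
tool_rot: [[0.045, 0.999, 0.0], [0.999, -0.045, 0.0], [0.0, 0.0, -1.0]]
ft_force: [0.7, 0.2, -1.2]
grip_width: 0.0852
gripper_force: 0.0
```

Run:
```python
from h import *
d=snap('wrist','w2');s=telemetry.observe();print(s['position'],s['time_s'],s['q'])
c=cv2.resize(d['frame'][:320],(784,448),interpolation=cv2.INTER_CUBIC);cv2.imwrite('pics/c3.png',c[...,::-1])
```

```text
[ 0.50795209 -0.1988588   0.28150502] 4.5 [-3.38217515e+01  1.95970812e+01  6.94388739e+01  5.60272921e-03
  9.09526038e+01 -3.12245671e+01]
```

View pics/c3.png

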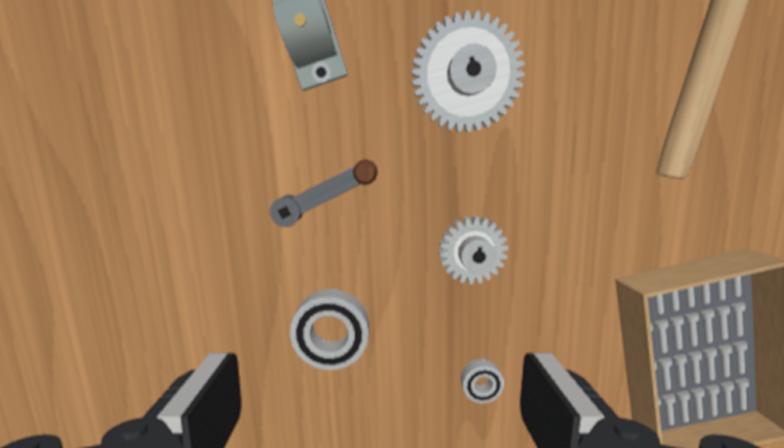

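Wrist view (crop scale 1.4): small gear hub top (479,256), small bearing top (483,384), crank hub (286,211), handle top (366,172). The bracket is cut off at (310,45), the big gear is at (470,69) and the big bearing at (330,330).

Run:
```python
from h import *
d=load('w2');t=load('top0')
P=dict(gearhub=((479,256),.036,(360.8,183.2)),geardisc=((474.5,250.5),.014,None),bearing=((483,384),.0175,(408,181.5)),crankhub=((286,211),.026,(345.5,244.5)),handle=((366,172),.054,(334.5,215.5)))
for k,(a,z,b) in P.items():
    a=np.array(a)/1.4;o=[k,atz(d,*a,z).round(4),depthpt(d,*a).round(4)]
    if b:
        r1=ray(d,*a);r2=ray(t,*b);A=d['eye'];B=t['eye'];l=np.linalg.lstsq(np.c_[r1,-r2],B-A,rcond=None)[0];o+=['tri',((A+r1*l[0]+B+r2*l[1])/2).round(4)]
    print(*o)
h=atz(d,286/1.4,211/1.4,.026);w=atz(d,366/1.4,172/1.4,.054);v=(w-h)[:2];print('crank',np.linalg.norm(v),np.degrees(np.arctan2(v[1],v[0])))
p=h[:2]+v*29/77; print('grip at y=-8',p.round(4))
go(.587,-.222,.10,0)
```

```text
gearhub [ 0.5915 -0.2225  0.036 ] [ 0.5911 -0.222   0.038 ] tri [ 0.599  -0.2316 -0.0064]
geardisc [ 0.592  -0.2225  0.014 ] [ 0.5876 -0.2175  0.0363]
bearing [ 0.6006 -0.3531  0.0175] [ 0.604  -0.3618  0.0016] tri [ 0.6014 -0.3581  0.0078]
crankhub [ 0.4298 -0.1783  0.026 ] [ 0.4303 -0.1781  0.0281] tri [ 0.4256 -0.182   0.0058]
handle [ 0.5001 -0.1478  0.054 ] [ 0.5001 -0.1478  0.0553] tri [ 0.4992 -0.1496  0.0387]
crank 0.07659603115327529 23.467582635325016
grip at y=-8 [ 0.4563 -0.1668]
shift [-19.5  80.  181.5] yawnow 87.4 turn tool z 87.4 tilt [ 0.0002 -0.    ]
```

Request:
apply_moves:
  series:
    - [-4, 17, 30, 0, 0, 0, 1]
    - [-4, 17, 30, 0, 0, 0, 1]
    - [-4, 17, 30, 0, 0, 0, 1]
    - [-4, 17, 30, 0, 0, 0, 1]
    - [-4, 16.5, 30, 0, 0, 0, 1]
    - [0, 0, 30, 0, 0, 0, 1]
    - [0, 0, 30, 0, 0, 0, 1]
    - [0, 0, 25, 0, 0, 0, 1]
    - [0, 0, 15, 0, 0, 0, 1]
    - [0, 0, 10, 0, 0, 0, 1]
    - [0, 0, 3, 0, 0, 0, 1]
    - [0, 0, 0, 0, 0, 0, 1]

```text
time_s: 6.0
position: [0.5915, -0.2239, 0.0188]
tool_rot: [[0.047, 0.999, 0.001], [0.999, -0.047, -0.0], [-0.0, 0.001, -1.0]]
ft_force: [0.0, 0.2, 0.7]
grip_width: 0.0852
gripper_force: 0.0
```

Request:
apply_moves:
  series:
    - [0, 0, 0, 0, 0, 0, 0.2]
    - [0, 0, 0, 0, 0, 0, 0.2]
    - [0, 0, 0, 0, 0, 0, 0.2]
    - [0, 0, 0, 0, 0, 0, 0.2]
    - [0, 0, 0, 0, 0, 0, 0.2]
    - [0, 0, 0, 0, 0, 0, 0.2]
    - [0, 0, 0, 0, 0, 0, 0.2]
    - [0, 0, 0, 0, 0, 0, 0.2]
  grip_force: 50

```text
time_s: 7.0
position: [0.5914, -0.2239, 0.0188]
tool_rot: [[0.047, 0.999, 0.001], [0.999, -0.047, -0.0], [-0.0, 0.001, -1.0]]
ft_force: [-1.1, 1.0, 6.3]
grip_width: 0.028
gripper_force: 49.4
```

Request:
apply_moves:
  series:
    - [0, 0, -5, 0, 0, 0, 0.2]
    - [0, 0, -15, 0, 0, 0, 0.2]
    - [0, 0, -30, 0, 0, 0, 0.2]
    - [0, 0, -30, 0, 0, 0, 0.2]
    - [0, 0, -20, 0, 0, 0, 0.2]
    - [0, 0, 0, 0, 0, 0, 0.2]

```text
time_s: 7.75
position: [0.5918, -0.2241, 0.1203]
tool_rot: [[0.047, 0.999, 0.003], [0.999, -0.047, -0.002], [-0.002, 0.003, -1.0]]
ft_force: [-0.7, -1.6, -3.0]
grip_width: 0.0278
gripper_force: 49.6
```

Run:
```python
from h import *
d=snap('wrist','w3');s=telemetry.observe();print(s['position'],s['time_s'],s['grip_width'],s['gripper_force'],s['ft_force'])
```

```text
[ 0.59124585 -0.22378698  0.1187146 ] 7.8 0.02839573174533444 49.59019482135773 [ 0.48820672  0.42603597 -4.13316848]
```

View pics/w3.png

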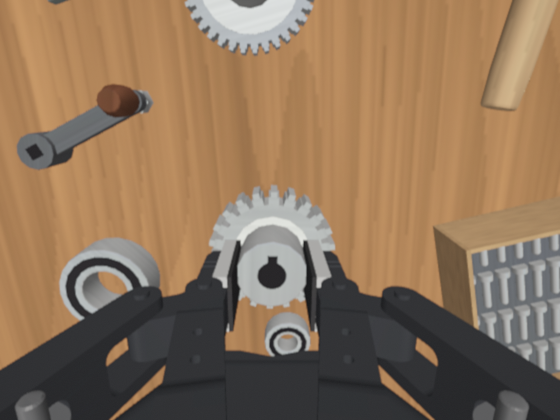

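The wrist view shows the gear held level by the hub between the pads at (272,265), with the weight on the wrist. I'll carry it to its recess.

Request:
apply_moves:
  series:
    - [48, -1.5, 0, 0, 0, 0, 0.2]
    - [48, -1.5, 0, 0, 0, 0, 0.2]
    - [48, -1.5, 0, 0, 0, 0, 0.2]
    - [48, -1.5, 0, 0, 0, 0, 0.2]
    - [48, -1.5, 0, 0, 0, 0, 0.2]
    - [48, -1.5, 0, 0, 0, 0, 0.2]
    - [48, -1.5, 0, 0, 0, 0, 0.2]
    - [48, -1.5, 0, 0, 0, 0, 0.2]
    - [48, -1.5, 0, 0, 0, 0, 0.2]
    - [48, -1.5, 0, 0, 0, 0, 0.2]
    - [48, -1.5, 0, 0, 0, 0, 0.2]
    - [46, -1.5, 0, 0, 0, 0, 0.2]

```text
time_s: 9.3
position: [0.5996, 0.3518, 0.1167]
tool_rot: [[0.047, 0.999, -0.002], [0.999, -0.047, -0.001], [-0.001, -0.002, -1.0]]
ft_force: [0.2, 0.2, -1.7]
grip_width: 0.0278
gripper_force: 49.7
```

Request:
apply_moves:
  series:
    - [0, 0, 0, 0, 0, 0, 0.2]
    - [0, 0, 0, 0, 0, 0, 0.2]

```text
time_s: 9.55
position: [0.5999, 0.3499, 0.117]
tool_rot: [[0.047, 0.999, -0.002], [0.999, -0.047, -0.001], [-0.001, -0.002, -1.0]]
ft_force: [-0.3, -0.6, -2.9]
grip_width: 0.028
gripper_force: 49.8
```

Run:
```python
from h import *
go(.600,.3506,.0305,87.3)
```

```text
shift [ 0.9  0.3 86.5] yawnow 87.31 turn tool z 0.01 tilt [-0.0021 -0.0012]
```

Request:
apply_moves:
  series:
    - [1, 0, 20, 0, 0, 0, 0.2]
    - [0, 0, 20, 0, 0, 0, 0.2]
    - [0, 0, 20, 0, 0, 0, 0.2]
    - [0, 0, 12, 0, 0, 0, 0.2]
    - [0, 0, 6, 0, 0, 0, 0.2]
    - [0, 0, 4, 0, 0, 0, 0.2]
    - [0, 0, 3, 0, 0, 0, 0.2]
    - [0, 0, 1, 0, 0, 0, 0.2]
    - [0, 0, 0, 0, 0, 0, 0.2]

```text
time_s: 10.68
position: [0.6004, 0.3515, 0.0325]
tool_rot: [[0.047, 0.999, 0.0], [0.999, -0.047, 0.0], [0.0, 0.0, -1.0]]
ft_force: [0.1, -1.1, -2.3]
grip_width: 0.0276
gripper_force: 49.8
```

Request:
apply_moves:
  series:
    - [0, 0, 1, 0, 0, 0, 0.2]
    - [0, 0, 1, 0, 0, 0, 0.2]
    - [0, 0, 0, 0, 0, 0, 0.2]

```text
time_s: 11.05
position: [0.6003, 0.3514, 0.0302]
tool_rot: [[0.047, 0.999, -0.0], [0.999, -0.047, -0.0], [-0.0, -0.0, -1.0]]
ft_force: [0.1, 0.1, -3.1]
grip_width: 0.0282
gripper_force: 49.8
```

Request:
apply_moves:
  series:
    - [0, 0, 0.5, 0, 0, 0, 0.2]
    - [0, 0, 0.5, 0, 0, 0, 0.2]
    - [0, 0, 0.5, 0, 0, 0, 0.2]

```text
time_s: 11.42
position: [0.6004, 0.3515, 0.0298]
tool_rot: [[0.047, 0.999, 0.001], [0.999, -0.047, 0.0], [0.0, 0.001, -1.0]]
ft_force: [-4.8, -1.2, 8.1]
grip_width: 0.0279
gripper_force: 50.5
```

Request:
apply_moves:
  series:
    - [0, 0, 0, 0, 0, 0, 0.5]
    - [0, 0, 0, 0, 0, 0, 0.8]
    - [0, 0, 0, 0, 0, 0, 1]
    - [0, 0, 0, 0, 0, 0, 1]
    - [0, 0, -15, 0, 0, 0, 1]
    - [0, 0, -30, 0, 0, 0, 1]
    - [0, 0, -40, 0, 0, 0, 1]
    - [0, 0, -40, 0, 0, 0, 1]
    - [0, 0, 0, 0, 0, 0, 1]

```text
time_s: 12.55
position: [0.6016, 0.352, 0.1589]
tool_rot: [[0.047, 0.999, 0.008], [0.999, -0.047, 0.003], [0.003, 0.008, -1.0]]
ft_force: [0.1, -0.3, -0.6]
grip_width: 0.085
gripper_force: 0.0
```

Run:
```python
from h import *
s=telemetry.observe();print(s['position'])
d=snap('wrist','w4')
go(.456,-.167,.13,23.5)
```

```text
[0.60160422 0.35198815 0.15889723]
shift [-524.9 -120.3   25. ] yawnow 87.31 turn tool z 63.81 tilt [0.0036 0.0014]
```

View pics/w4.png

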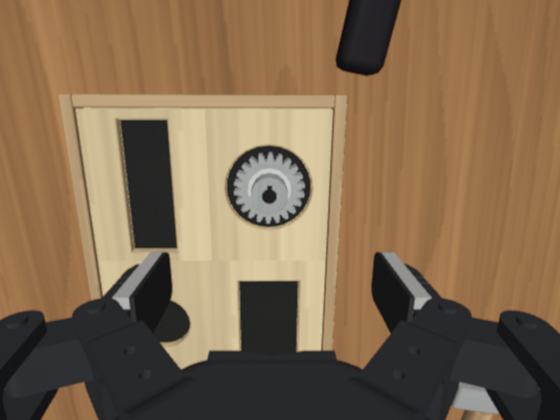

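The gear sits centred in its recess at (269,187). Next the crank.

Request:
apply_moves:
  series:
    - [-44, -10, 0, 0, 0, 0, 1]
    - [-44, -10, 0, 0, 0, 0, 1]
    - [-44, -10, 0, 0, 0, 0, 1]
    - [-44, -10, 0, 0, 0, 0, 1]
    - [-44, -10, 0, 0, 0, 0, 1]
    - [-44, -10, 0, 0, 0, 0, 1]
    - [-44, -10, 0, 0, 0, 0, 1]
    - [-44, -10, 0, 0, 0, 0, 1]
    - [-44, -10, 0, 0, 0, 0, 1]
    - [-44, -10, 0, 0, 0, 0, 1]
    - [-44, -10, 0, 0, 0, 0, 1]
    - [-41, -10, 0, 0, 0, 0, 1]

```text
time_s: 14.1
position: [0.4548, -0.1685, 0.1532]
tool_rot: [[0.047, 0.999, -0.001], [0.999, -0.047, 0.001], [0.001, -0.001, -1.0]]
ft_force: [0.8, -0.6, 0.5]
grip_width: 0.0853
gripper_force: 0.0
```

Request:
apply_moves:
  series:
    - [0, 0, 4, 0, 0, 8, 1]
    - [0, 0, 4, 0, 0, 8, 1]
    - [0, 0, 4, 0, 0, 8, 1]
    - [0, 0, 4, 0, 0, 8, 1]
    - [0, 0, 4, 0, 0, 8, 1]
    - [0, 0, 4, 0, 0, 8, 1]
    - [0, 0, 0, 0, 0, 8, 1]
    - [0, 0, 0, 0, 0, 8, 1]
    - [0, 0, 0, 0, 0, 0, 1]
    - [0, 0, 0, 0, 0, 0, 1]

```text
time_s: 15.35
position: [0.4555, -0.1672, 0.1295]
tool_rot: [[0.917, 0.398, -0.001], [0.398, -0.917, 0.001], [-0.0, -0.001, -1.0]]
ft_force: [-0.9, 0.1, 0.4]
grip_width: 0.0855
gripper_force: 0.0
```

Run:
```python
from h import *
s=telemetry.observe();print(s['position'],s['time_s'])
go(.456,-.167,.0105,23.5)
```

```text
[ 0.45553495 -0.16721279  0.12952829] 15.35
shift [6.00e-01 1.00e-01 1.19e+02] yawnow 23.46 turn tool z -0.04 tilt [-0.0007  0.0005]
```

Request:
apply_moves:
  series:
    - [0, 0, 25, 0, 0, 0, 1]
    - [0, 0, 30, 0, 0, 0, 1]
    - [0, 0, 25, 0, 0, 0, 1]
    - [0, 0, 18, 0, 0, 0, 1]
    - [0, 0, 12, 0, 0, 0, 1]
    - [0, 0, 6, 0, 0, 0, 1]
    - [0, 0, 3, 0, 0, 0, 1]
    - [0, 0, 0, 0, 0, 0, 1]
    - [0, 0, 0, 0, 0, 0, 1]

```text
time_s: 16.48
position: [0.456, -0.1675, 0.0112]
tool_rot: [[0.918, 0.396, 0.001], [0.396, -0.918, -0.0], [0.0, 0.001, -1.0]]
ft_force: [-0.4, -0.2, -0.2]
grip_width: 0.0853
gripper_force: 0.0
```

Request:
apply_moves:
  series:
    - [0, 0, 0, 0, 0, 0, 0]
    - [0, 0, 0, 0, 0, 0, 0]
    - [0, 0, 0, 0, 0, 0, 0]
    - [0, 0, 0, 0, 0, 0, 0]
    - [0, 0, 0, 0, 0, 0, 0]
    - [0, 0, 0, 0, 0, 0, 0]
    - [0, 0, 0, 0, 0, 0, 0]
    - [0, 0, 0, 0, 0, 0, 0]
  grip_force: 60

```text
time_s: 17.48
position: [0.4559, -0.1675, 0.0111]
tool_rot: [[0.918, 0.396, 0.0], [0.396, -0.918, -0.0], [0.0, 0.0, -1.0]]
ft_force: [-0.9, -0.9, 5.9]
grip_width: 0.0141
gripper_force: 59.4
```

Request:
apply_moves:
  series:
    - [0, 0, -5, 0, 0, 0, 0]
    - [0, 0, -15, 0, 0, 0, 0]
    - [0, 0, -30, 0, 0, 0, 0]
    - [0, 0, -30, 0, 0, -8, 0]
    - [0, 0, -30, 0, 0, -8, 0]
    - [0, 0, 0, 0, 0, -8, 0]
    - [0, 0, 0, 0, 0, -8, 0]
    - [0, 0, 0, 0, 0, -8, 0]
    - [0, 0, 0, 0, 0, -8, 0]
    - [0, 0, 0, 0, 0, -8, 0]
    - [0, 0, 0, 0, 0, -8, 0]
    - [0, 0, 0, 0, 0, 0, 0]

```text
time_s: 18.98
position: [0.4555, -0.1672, 0.1207]
tool_rot: [[0.048, 0.999, -0.001], [0.999, -0.048, 0.0], [0.0, -0.001, -1.0]]
ft_force: [0.2, 0.1, -1.1]
grip_width: 0.0143
gripper_force: 58.8
```

Run:
```python
from h import *
d=snap('wrist','w5');s=telemetry.observe();print(s['position'],s['time_s'],s['grip_width'],s['gripper_force'],s['ft_force'])
go(.4966,.3485,.12,87.3)
```

```text
[ 0.45556346 -0.16719971  0.1206751 ] 19.025 0.01391824205733356 58.77574861049652 [-0.37036993 -0.31875931 -2.05818128]
shift [517.1  15.2   0.9] yawnow 87.14 turn tool z -0.16 tilt [-0.0005  0.0004]
```

View pics/w5.png

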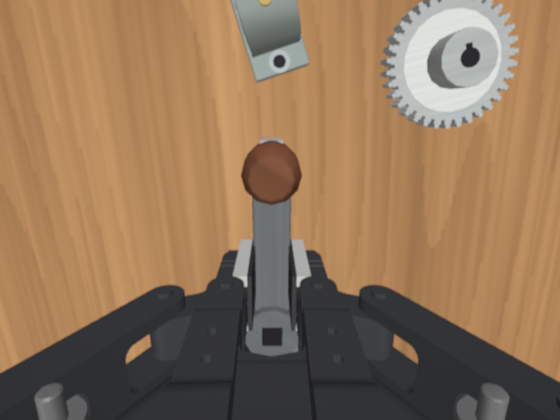

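The crank is held straight and level along the tool's x, with the handle at (271,173). I'll carry it to its recess.

Request:
apply_moves:
  series:
    - [43, 1, 0, 0, 0, 0, 0]
    - [43, 1, 0, 0, 0, 0, 0]
    - [43, 1, 0, 0, 0, 0, 0]
    - [43, 1, 0, 0, 0, 0, 0]
    - [43, 1, 0, 0, 0, 0, 0]
    - [43, 1, 0, 0, 0, 0, 0]
    - [43, 1, 0, 0, 0, 0, 0]
    - [43, 1, 0, 0, 0, 0, 0]
    - [43, 1, 0, 0, 0, 0, 0]
    - [43, 2, 0, 0, 0, 0, 0]
    - [43, 2, 0, 0, 0, 0, 0]
    - [44, 2, 0, 0, 0, 0, 0]

```text
time_s: 20.52
position: [0.4949, 0.3497, 0.1206]
tool_rot: [[0.05, 0.999, -0.001], [0.999, -0.05, -0.0], [-0.0, -0.001, -1.0]]
ft_force: [0.8, -1.5, -1.8]
grip_width: 0.0141
gripper_force: 58.8
```

Request:
apply_moves:
  series:
    - [0, 0, 20, 0, 0, 0, 0]
    - [0, 0, 20, 0, 0, 0, 0]
    - [0, 0, 20, 0, 0, 0, 0]
    - [0, 0, 0, 0, 0, 0, 0]
    - [0, 0, 0, 0, 0, 0, 0]

```text
time_s: 21.15
position: [0.4954, 0.3485, 0.0615]
tool_rot: [[0.048, 0.999, 0.001], [0.999, -0.048, 0.0], [0.0, 0.001, -1.0]]
ft_force: [-0.5, 0.7, -2.1]
grip_width: 0.0138
gripper_force: 58.8
```

Run:
```python
from h import *
print(telemetry.observe()['position'])
go(.4966,.3485,.0222,87.3)
```

```text
[0.49539781 0.34851436 0.06154505]
shift [ 0.   1.2 39.3] yawnow 87.24 turn tool z -0.06 tilt [0.0008 0.0004]
```

Request:
apply_moves:
  series:
    - [0, 1, 14, 0, 0, 0, 0]
    - [0, 0, 12, 0, 0, 0, 0]
    - [0, 0, 6, 0, 0, 0, 0]
    - [0, 0, 3, 0, 0, 0, 0]
    - [0, 0, 2, 0, 0, 0, 0]
    - [0, 0, 1, 0, 0, 0, 0]
    - [0, 0, 0.5, 0, 0, 0, 0]
    - [0, 0, 0, 0, 0, 0, 0]

```text
time_s: 22.15
position: [0.4961, 0.3483, 0.0225]
tool_rot: [[0.047, 0.999, 0.0], [0.999, -0.047, 0.0], [0.0, 0.0, -1.0]]
ft_force: [-0.3, -1.0, -2.8]
grip_width: 0.0141
gripper_force: 58.9
```

Request:
apply_moves:
  series:
    - [0, 0, 0.5, 0, 0, 0, 0]
    - [0, 0, 0.5, 0, 0, 0, 0]
    - [0, 0, 0.3, 0, 0, 0, 0]
    - [0, 0, 0, 0, 0, 0, 0]

```text
time_s: 22.65
position: [0.4962, 0.3484, 0.0221]
tool_rot: [[0.047, 0.999, 0.001], [0.999, -0.047, 0.0], [0.0, 0.001, -1.0]]
ft_force: [-3.7, -1.4, 7.9]
grip_width: 0.0141
gripper_force: 60.1
```

Request:
apply_moves:
  series:
    - [0, 0, 0, 0, 0, 0, 0.4]
    - [0, 0, 0, 0, 0, 0, 0.6]
    - [0, 0, 0, 0, 0, 0, 0.6]
    - [0, 0, -15, 0, 0, 0, 0.6]
    - [0, 0, -30, 0, 0, 0, 1]
    - [0, 0, -40, 0, 0, 0, 1]
    - [0, 0, -40, 0, 0, 0, 1]
    - [0, 0, 0, 0, 0, 0, 1]

```text
time_s: 23.65
position: [0.4973, 0.349, 0.1503]
tool_rot: [[0.047, 0.999, 0.007], [0.999, -0.047, 0.003], [0.003, 0.007, -1.0]]
ft_force: [-0.6, -0.0, -0.2]
grip_width: 0.0853
gripper_force: 0.0
```

Run:
```python
from h import *
d=snap('wrist','w6');print(telemetry.observe()['position'])
go(.603,-.355,.12,87.3); go(.45,-.12,.22,103)
```

```text
[0.49646175 0.34853497 0.14802312]
shift [-697.8  139.4   27.4] yawnow 87.31 turn tool z 0.01 tilt [0.0032 0.0014]
shift [-470.1  -24.2  -72.8] yawnow 87.31 turn tool z -15.69 tilt [0.0032 0.0014]
```

View pics/w6.png

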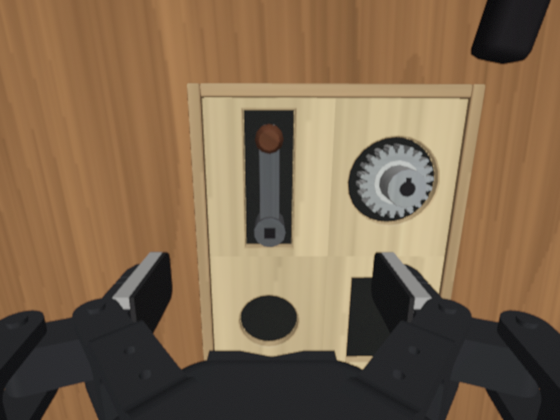

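The crank lies in its recess, with the handle at (269,137) and hub at (269,232). Next a look at the bracket.

Request:
apply_moves:
  series:
    - [-43, -2, -8, 0, 0, 0, 1]
    - [-43, -2, -8, 0, 0, 0, 1]
    - [-43, -2, -8, 0, 0, 0, 1]
    - [-43, -2, -8, 0, 0, 0, 1]
    - [-43, -2, -8, 0, 0, 0, 1]
    - [-43, -2, -8, 0, 0, 0, 1]
    - [-43, -2, -8, 0, 0, 0, 1]
    - [-43, -2, -8, 0, 0, 0, 1]
    - [-43, -2, -8, 0, 0, 0, 1]
    - [-43, -4, 0, 0, 0, 0, 1]
    - [-40, -3, 0, 0, 0, 0, 1]

```text
time_s: 25.08
position: [0.4482, -0.1212, 0.2175]
tool_rot: [[0.047, 0.999, -0.001], [0.999, -0.047, 0.001], [0.001, -0.001, -1.0]]
ft_force: [0.2, 0.7, 0.5]
grip_width: 0.0856
gripper_force: 0.0
```

Request:
apply_moves:
  series:
    - [0, 0, 0, 0, 0, -8, 1]
    - [0, 0, 0, 0, 0, -7.7, 1]
    - [0, 0, 0, 0, 0, 0, 1]
    - [0, 0, 0, 0, 0, 0, 1]
    - [0, 0, 0, 0, 0, 0, 1]

```text
time_s: 25.7
position: [0.4489, -0.1198, 0.2179]
tool_rot: [[-0.224, 0.975, -0.0], [0.975, 0.224, 0.0], [0.0, -0.0, -1.0]]
ft_force: [0.3, -0.4, 0.1]
grip_width: 0.0855
gripper_force: 0.0
```

Run:
```python
from h import *
d=snap('wrist','w7');print(telemetry.observe()['position'])
cv2.imwrite('pics/c7.png',cv2.resize(d['frame'][0:300,130:430],(600,600),interpolation=cv2.INTER_CUBIC)[...,::-1])
```

```text
[ 0.44897151 -0.11986485  0.21796524]
```

View pics/c7.png

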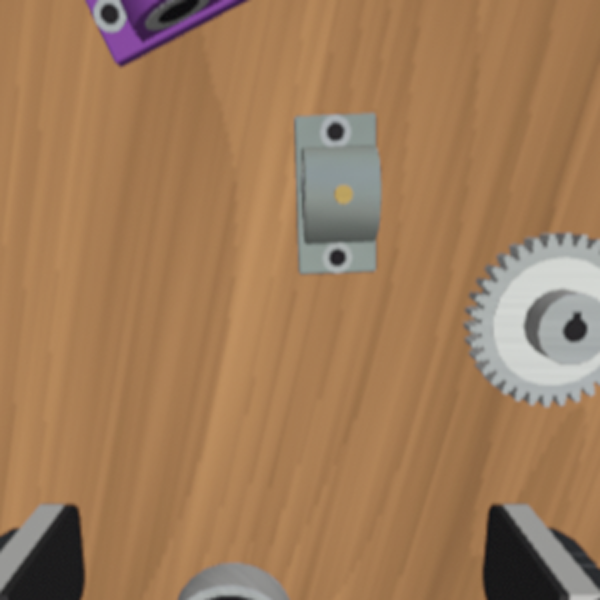

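The crop shows the grey bracket with foot holes at (335,131) and (337.5,257) and the top dot at (344,194). Purple is at top left and stays clear of the fingers.

Run:
```python
from h import *
d=load('w7')
a=atz(d,297.5,65.5,.010);b=atz(d,298.75,128.5,.010);c=atz(d,302,97,.05);v=(a-b)[:2]
print(a,b,(a+b)/2,c,depthpt(d,302,97),np.degrees(np.arctan2(v[1],v[0])))
m=((a+b)/2+c)/2;print(m)
go(m[0],m[1],.13,np.degrees(np.arctan2(v[1],v[0])))
```

```text
[ 0.45076224 -0.01046508  0.01      ] [ 0.46676761 -0.06879896  0.01      ] [ 0.45876492 -0.03963202  0.01      ] [ 0.45915887 -0.03969518  0.05      ] [ 0.45885749 -0.03984936  0.05377214] 105.34296719306477
[ 0.4589619 -0.0396636  0.03     ]
shift [75.9 27.7 88. ] yawnow 102.96 turn tool z -2.39 tilt [-0.0001  0.0001]
```

Request:
apply_moves:
  series:
    - [15, 5.5, 18, 0, 0, 0, 1]
    - [15, 5.5, 18, 0, 0, 0, 1]
    - [15, 5.5, 18, 0, 0, 0, 1]
    - [15, 5.5, 18, 0, 0, 0, 1]
    - [16, 5.5, 16, 0, 0, 0, 1]
    - [0, 0, 12, 0, 0, -2.4, 1]
    - [0, 0, 0, 0, 0, 0, 1]
    - [0, 0, 30, 0, 0, 0, 1]
    - [0, 0, 30, 0, 0, 0, 1]
    - [0, 0, 25, 0, 0, 0, 1]
    - [0, 0, 12, 0, 0, 0, 1]
    - [0, 0, 4, 0, 0, 0, 1]

```text
time_s: 27.25
position: [0.4589, -0.0399, 0.0171]
tool_rot: [[-0.265, 0.964, 0.0], [0.964, 0.265, -0.0], [-0.0, 0.0, -1.0]]
ft_force: [0.1, -0.2, -0.2]
grip_width: 0.0854
gripper_force: 0.0
```

Request:
apply_moves:
  series:
    - [0, 0, 0, 0, 0, 0, 1]
    - [0, 0, 0, 0, 0, 0, 0.2]
    - [0, 0, 0, 0, 0, 0, 0.2]
    - [0, 0, 0, 0, 0, 0, 0.2]
    - [0, 0, 0, 0, 0, 0, 0.2]
    - [0, 0, 0, 0, 0, 0, 0.2]
    - [0, 0, 0, 0, 0, 0, 0.2]
    - [0, 0, 0, 0, 0, 0, 0.2]

```text
time_s: 28.25
position: [0.4588, -0.0398, 0.0175]
tool_rot: [[-0.266, 0.964, 0.001], [0.964, 0.266, -0.0], [-0.0, 0.001, -1.0]]
ft_force: [-0.6, -0.7, 6.0]
grip_width: 0.0329
gripper_force: 60.7
```

Request:
apply_moves:
  series:
    - [0, 0, -5, 0, 0, 0, 0.2]
    - [0, 0, -15, 0, 0, 0, 0.2]
    - [0, 0, -30, 0, 0, 0, 0.2]
    - [0, 0, -30, 0, 0, 9, 0.2]
    - [0, 0, -20, 0, 0, 9, 0.2]
    - [0, 0, 0, 0, 0, 0, 0.2]
    - [0, 0, 0, 0, 0, 0, 0.2]

```text
time_s: 29.12
position: [0.4581, -0.0395, 0.1161]
tool_rot: [[0.042, 0.999, -0.002], [0.999, -0.042, 0.001], [0.001, -0.002, -1.0]]
ft_force: [-0.7, -0.3, -4.7]
grip_width: 0.0332
gripper_force: 60.3
```

Run:
```python
from h import *
s=telemetry.observe();print(s['position'],s['ft_force'],s['grip_width'])
go(.595,.2185,.08,87.3)
```

```text
[ 0.45808529 -0.03951471  0.11612068] [-0.7410534  -0.31172503 -4.72714129] 0.0332015480992126
shift [263.6 125.9  36.1] yawnow 87.57 turn tool z 0.27 tilt [-0.0017  0.0006]
```

Request:
apply_moves:
  series:
    - [33, 16, 0, 0, 0, 0, 0.2]
    - [33, 16, 0, 0, 0, 0, 0.2]
    - [33, 16, 0, 0, 0, 0, 0.2]
    - [33, 16, 0, 0, 0, 0, 0.2]
    - [33, 16, 0, 0, 0, 0, 0.2]
    - [33, 16, 0, 0, 0, 0, 0.2]
    - [33, 15, 0, 0, 0, 0, 0.2]
    - [33, 15, 0, 0, 0, 0.3, 0.2]
    - [0, 0, 20, 0, 0, 0, 0.2]
    - [0, 0, 16, 0, 0, 0, 0.2]
    - [0, 0, 0, 0, 0, 0, 0.2]
    - [0, 0, 0, 0, 0, 0, 0.2]

```text
time_s: 30.62
position: [0.5967, 0.2179, 0.0813]
tool_rot: [[0.051, 0.999, 0.0], [0.999, -0.051, 0.0], [0.0, 0.0, -1.0]]
ft_force: [0.3, -0.2, -3.7]
grip_width: 0.0328
gripper_force: 60.5
```

Run:
```python
from h import *
s=telemetry.observe();print(s['position'],s['ft_force'],s['grip_width'])
go(.595,.2185,.0285,87.3)
```

```text
[0.59672511 0.21794418 0.08133703] [ 0.33689909 -0.17489431 -3.67432566] 0.03282691717223655
shift [ 0.5 -1.8 52.8] yawnow 87.1 turn tool z -0.2 tilt [0.0004 0.0001]
```

Request:
apply_moves:
  series:
    - [0, -1, 16, 0, 0, 0, 0.2]
    - [0, 0, 16, 0, 0, 0, 0.2]
    - [0, 0, 10, 0, 0, 0, 0.2]
    - [0, 0, 5, 0, 0, 0, 0.2]
    - [0, 0, 3, 0, 0, 0, 0.2]
    - [0, 0, 1.5, 0, 0, 0, 0.2]
    - [0, 0, 1, 0, 0, 0, 0.2]
    - [0, 0, 0.5, 0, 0, 0, 0.2]
    - [0, 0, 0, 0, 0, 0, 0.2]

```text
time_s: 31.75
position: [0.5957, 0.2184, 0.0285]
tool_rot: [[0.051, 0.999, 0.001], [0.999, -0.051, 0.0], [0.0, 0.001, -1.0]]
ft_force: [-1.1, -0.5, 0.6]
grip_width: 0.0334
gripper_force: 61.0
```

Request:
apply_moves:
  series:
    - [0, 0, 0.4, 0, 0, 0, 0.2]
    - [0, 0, 0, 0, 0, 0, 0.2]
    - [0, 0, 0, 0, 0, 0, 0.5]
    - [0, 0, 0, 0, 0, 0, 0.8]
    - [0, 0, 0, 0, 0, 0, 0.8]
    - [0, 0, -15, 0, 0, 0, 0.8]
    - [0, 0, -30, 0, 0, 0, 1]
    - [0, 0, -40, 0, 0, 0, 1]
    - [0, 0, -40, 0, 0, 0, 1]
    - [0, 0, 0, 0, 0, 0, 1]

```text
time_s: 33.0
position: [0.5969, 0.2186, 0.1572]
tool_rot: [[0.05, 0.999, 0.008], [0.999, -0.05, 0.001], [0.002, 0.008, -1.0]]
ft_force: [-0.2, -1.0, -0.3]
grip_width: 0.0852
gripper_force: 0.0
```

Run:
```python
from h import *
s=telemetry.observe();print(s['position'],s['ft_force'],s['grip_width'])
go(.59,-.41,.16,87.3)
```

```text
[0.59685764 0.21863788 0.15716184] [-0.15490142 -0.98056818 -0.25269629] 0.08524078382311392
shift [-628.2   24.8   -3.7] yawnow 87.11 turn tool z -0.19 tilt [0.0078 0.0013]
```

Request:
apply_moves:
  series:
    - [-52, 2, 0, 0, 0, 0, 1]
    - [-52, 2, 0, 0, 0, 0, 1]
    - [-52, 2, 0, 0, 0, 0, 1]
    - [-52, 2, 0, 0, 0, 0, 1]
    - [-52, 2, 0, 0, 0, 0, 1]
    - [-52, 2, 0, 0, 0, 0, 1]
    - [-52, 2, 0, 0, 0, 0, 1]
    - [-52, 2, 0, 0, 0, 0, 1]
    - [-52, 2, 0, 0, 0, 0, 1]
    - [-52, 2, 0, 0, 0, 0, 1]
    - [-52, 2, 0, 0, 0, 0, 1]
    - [-52, 3, 0, 0, 0, 0, 1]

```text
time_s: 34.5
position: [0.5885, -0.4077, 0.1524]
tool_rot: [[0.051, 0.999, -0.0], [0.999, -0.051, 0.001], [0.001, -0.001, -1.0]]
ft_force: [0.1, 0.1, -1.3]
grip_width: 0.0851
gripper_force: 0.0
```

Request:
apply_moves:
  series:
    - [0, 0, 0, 0, 0, 0, 1]
    - [0, 0, 0, 0, 0, 0, 1]
    - [0, 0, 0, 0, 0, 0, 1]

```text
time_s: 34.88
position: [0.5893, -0.4048, 0.1529]
tool_rot: [[0.049, 0.999, -0.0], [0.999, -0.049, 0.0], [0.0, -0.0, -1.0]]
ft_force: [0.1, -0.9, 0.1]
grip_width: 0.0855
gripper_force: 0.0
```

Run:
```python
from h import *
d=snap('wrist','w8');print(telemetry.observe()['position'])
```

```text
[ 0.58931584 -0.40486448  0.15298433]
```

View pics/w8.png

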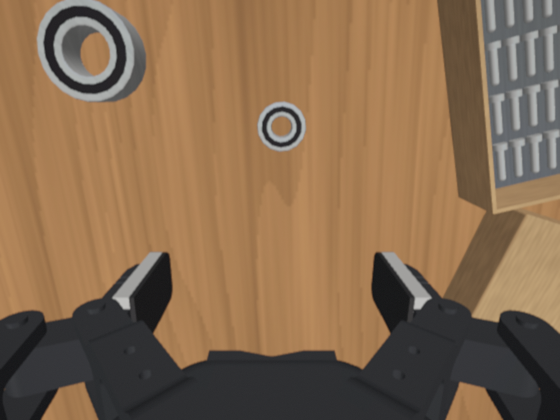

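The small bearing is at (281.5,126). The big bearing is at (93,50), well clear of the fingers.

Run:
```python
from h import *
d=load('w8');p=atz(d,281.5,126,.0175);print(p,depthpt(d,296,126))
print([ (np.linalg.norm(atz(d,258,126,.0175)-atz(d,305,126,.0175)))])
go(p[0],p[1],.0095,87.3)
```

```text
[ 0.6006061  -0.35256446  0.0175    ] [ 0.61222755 -0.35299993  0.01981072]
[np.float64(0.03823004658202039)]
shift [ 52.8   8.7 143.5] yawnow 87.19 turn tool z -0.11 tilt [0.0001 0.0001]
```

Request:
apply_moves:
  series:
    - [13, 2, 10, 0, 0, 0, 1]
    - [13, 2, 10, 0, 0, 0, 1]
    - [13, 2, 10, 0, 0, 0, 1]
    - [13.5, 2.5, 10, 0, 0, 0, 1]
    - [0, 0, 0, 0, 0, 0, 1]
    - [0, 0, 30, 0, 0, 0, 1]
    - [0, 0, 30, 0, 0, 0, 1]
    - [0, 0, 22, 0, 0, 0, 1]
    - [0, 0, 12, 0, 0, 0, 1]
    - [0, 0, 7, 0, 0, 0, 1]
    - [0, 0, 3, 0, 0, 0, 1]
    - [0, 0, 0, 0, 0, 0, 1]

```text
time_s: 36.42
position: [0.6003, -0.3543, 0.0091]
tool_rot: [[0.051, 0.999, 0.001], [0.999, -0.051, -0.001], [-0.001, 0.001, -1.0]]
ft_force: [0.4, 1.0, 0.4]
grip_width: 0.0854
gripper_force: 0.0
```

Request:
apply_moves:
  series:
    - [0, 0, 0, 0, 0, 0, 1]
    - [0, 0, 0, 0, 0, 0, 0.2]
    - [0, 0, 0, 0, 0, 0, 0.2]
    - [0, 0, 0, 0, 0, 0, 0.2]
    - [0, 0, 0, 0, 0, 0, 0.2]
    - [0, 0, 0, 0, 0, 0, 0.2]
    - [0, 0, 0, 0, 0, 0, 0.2]
    - [0, 0, 0, 0, 0, 0, 0.2]
  grip_force: 50

```text
time_s: 37.42
position: [0.6003, -0.3543, 0.0093]
tool_rot: [[0.05, 0.999, 0.001], [0.999, -0.05, -0.001], [-0.001, 0.001, -1.0]]
ft_force: [-0.6, 1.5, 5.7]
grip_width: 0.0375
gripper_force: 49.7
```

Request:
apply_moves:
  series:
    - [0, 0, -5, 0, 0, 0, 0.2]
    - [0, 0, -15, 0, 0, 0, 0.2]
    - [0, 0, -30, 0, 0, 0, 0.2]
    - [0, 0, -30, 0, 0, 0, 0.2]
    - [0, 0, -20, 0, 0, 0, 0.2]
    - [0, 0, 0, 0, 0, 0, 0.2]
    - [0, 0, 0, 0, 0, 0, 0.2]

```text
time_s: 38.3
position: [0.5997, -0.3539, 0.1078]
tool_rot: [[0.051, 0.999, -0.001], [0.999, -0.051, 0.001], [0.001, -0.001, -1.0]]
ft_force: [-0.7, -0.3, -1.1]
grip_width: 0.0373
gripper_force: 50.2
```

Run:
```python
from h import *
s=telemetry.observe();print(s['position'],s['ft_force'],s['grip_width'],s['gripper_force'])
go(.491,.223,.11,87.3)
```

```text
[ 0.59974927 -0.35387092  0.10777674] [-0.73331784 -0.27830051 -1.09889914] 0.03725677608604928 50.215022563934326
shift [ 570.6 -137.8   -1.6] yawnow 87.1 turn tool z -0.2 tilt [-0.0011  0.0009]
```

Request:
apply_moves:
  series:
    - [47, -11, 0, 0, 0, 0, 0.2]
    - [47, -11, 0, 0, 0, 0, 0.2]
    - [47, -11, 0, 0, 0, 0, 0.2]
    - [47, -11, 0, 0, 0, 0, 0.2]
    - [47, -11, 0, 0, 0, 0, 0.2]
    - [47, -11, 0, 0, 0, 0, 0.2]
    - [47, -12, 0, 0, 0, 0, 0.2]
    - [48, -12, 0, 0, 0, 0, 0.2]
    - [48, -12, 0, 0, 0, 0, 0.2]
    - [48, -12, 0, 0, 0, 0, 0.2]
    - [48, -12, 0, 0, 0, 0, 0.2]
    - [50, -12, 0, 0, 0, 0, 0.2]

```text
time_s: 39.8
position: [0.4902, 0.2245, 0.1077]
tool_rot: [[0.051, 0.999, -0.002], [0.999, -0.051, -0.0], [-0.0, -0.002, -1.0]]
ft_force: [0.8, -0.5, -0.9]
grip_width: 0.0371
gripper_force: 50.3
```

Request:
apply_moves:
  series:
    - [0, 0, 20, 0, 0, 0, 0.2]
    - [0, 0, 20, 0, 0, 0, 0.2]
    - [0, 0, 0, 0, 0, 0, 0.2]
    - [0, 0, 0, 0, 0, 0, 0.2]

```text
time_s: 40.3
position: [0.4913, 0.223, 0.0689]
tool_rot: [[0.051, 0.999, 0.0], [0.999, -0.051, 0.0], [0.0, 0.0, -1.0]]
ft_force: [1.0, -0.4, -0.5]
grip_width: 0.0368
gripper_force: 50.3
```

Run:
```python
from h import *
s=telemetry.observe();print(s['position'],s['ft_force'],s['grip_width'],s['gripper_force'])
go(.491,.223,.0203,87.3)
```

```text
[0.49130471 0.22301629 0.0688894 ] [ 1.02203806 -0.35899157 -0.53594867] 0.03677336975342168 50.302153788506985
shift [-0.  -0.3 48.6] yawnow 87.09 turn tool z -0.21 tilt [0.0001 0.    ]
```

Request:
apply_moves:
  series:
    - [0, 0, 16, 0, 0, 0, 0.2]
    - [0, 0, 14, 0, 0, 0, 0.2]
    - [0, 0, 9, 0, 0, 0, 0.2]
    - [0, 0, 5, 0, 0, 0, 0.2]
    - [0, 0, 2.5, 0, 0, 0, 0.2]
    - [0, 0, 1, 0, 0, 0, 0.2]
    - [0, 0, 0.5, 0, 0, 0, 0.2]
    - [0, 0, 0.3, 0, 0, 0, 0.2]
    - [0, 0, 0, 0, 0, 0, 0.2]

```text
time_s: 41.42
position: [0.4912, 0.2231, 0.0204]
tool_rot: [[0.051, 0.999, 0.0], [0.999, -0.051, 0.0], [0.0, 0.0, -1.0]]
ft_force: [-0.6, -0.4, -2.1]
grip_width: 0.037
gripper_force: 50.3
```

Request:
apply_moves:
  series:
    - [0, 0, 0.5, 0, 0, 0, 0.2]
    - [0, 0, 0.4, 0, 0, 0, 0.2]
    - [0, 0, 0, 0, 0, 0, 0.2]

```text
time_s: 41.8
position: [0.4912, 0.2231, 0.0202]
tool_rot: [[0.05, 0.999, 0.001], [0.999, -0.05, 0.0], [0.0, 0.001, -1.0]]
ft_force: [-2.9, -0.8, 7.9]
grip_width: 0.0372
gripper_force: 51.2
```

Request:
apply_moves:
  series:
    - [0, 0, 0, 0, 0, 0, 0.5]
    - [0, 0, 0, 0, 0, 0, 0.65]
    - [0, 0, 0, 0, 0, 0, 0.65]
    - [0, 0, -15, 0, 0, 0, 0.65]
    - [0, 0, -30, 0, 0, 0, 0.8]
    - [0, 0, -40, 0, 0, 0, 1]
    - [0, 0, -40, 0, 0, 0, 1]
    - [20, 17, -30, 0, 0, 0, 1]
    - [20, 17, -30, 0, 0, 0, 1]
    - [20, 17, -20, 0, 0, 0, 1]
    - [0, 0, 0, 0, 0, 0, 1]
    - [0, 0, 0, 0, 0, 0, 1]

```text
time_s: 43.3
position: [0.5443, 0.28, 0.224]
tool_rot: [[0.051, 0.999, -0.001], [0.999, -0.051, -0.001], [-0.001, -0.001, -1.0]]
ft_force: [0.5, 0.0, -1.4]
grip_width: 0.0853
gripper_force: 0.0
```

Run:
```python
from h import *
d=snap('wrist','w9');t=snap('top','top9');print(telemetry.observe()['position'])
cv2.imwrite('pics/c9.png',np.vstack([cv2.resize(d['frame'][10:300,100:460],(540,435)),cv2.resize(t['frame'][140:290,250:440],(203,160))[:, :] if 0 else np.zeros((1,540,3),np.uint8)])[...,::-1])
cv2.imwrite('pics/t9.png',cv2.resize(t['frame'][150:290,100:430],None,fx=2.4,fy=2.4,interpolation=cv2.INTER_CUBIC)[...,::-1])
```

```text
[0.54430545 0.27983369 0.22389   ]
```

View pics/c9.png

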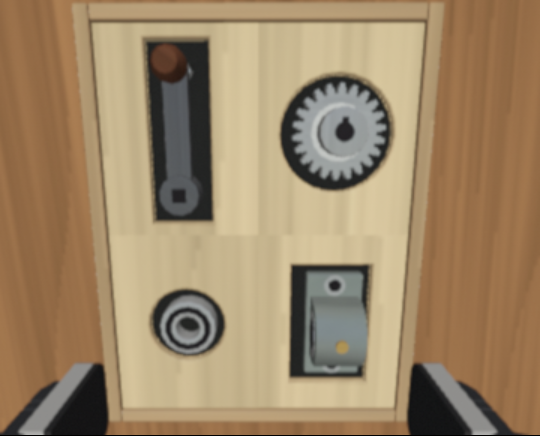

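View pics/t9.png

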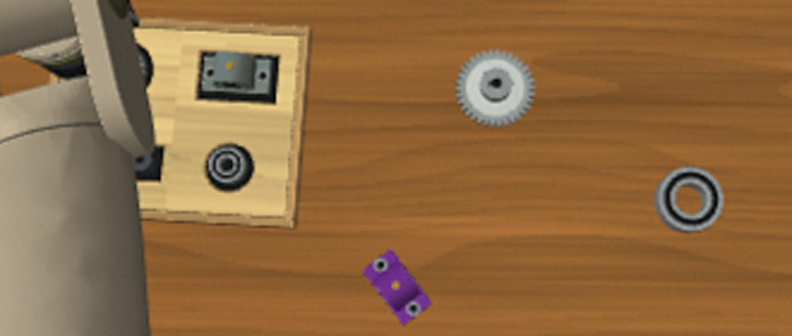

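All four parts lie flat and near the centre of their recesses. The large gear, the large bearing and the purple bracket have not moved. I'm handing in.

```bash
python3 -c "
from rig import env
print(env.close_job())"
```

```text
the job is handed in; nothing more can be done
None
```

The job is handed in, though no verdict came back: in the last pictures all four parts lie flat in their own recesses, the large gear, large bearing and purple look-alike are where they lay, and the arm's clock read about 43 s.

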